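Change the used-up bottle in the middle of a cooling rack

TASK

The small brown bottle in the middle well of the blue cooling rack is used up and has to be changed for the fresh blue-capped one that waits in the card tray, but the two big bottles box it in. First stand both big bottles on the steel tray, then stand the used-up bottle in the card tray, seat the fresh one in the middle well, and put each big bottle back into its own well, every bottle right down on the floor of its well. Keep all bottles upright throughout and leave the timer, the petri dish and the orange microtube rack where they are.

Things in the scene. Friction and masses are not known exactly. Their poses are not given: they have to be found in the camera images.
- cooling_rack: Blue rack, white rim, fixed, 84 (x) x 190 (y) x 66 mm high; origin centre of underside. Three square wells in a row along y at x = 0: y = +54, 66 wide, floor z = 10; y = -5, 42 wide, floor z = 4; y = -59, 56 wide, floor z = 20 mm. Rims bevelled 4 mm. The 5 mm webs between wells are cut down to z = 20 for |x| < 17: with the outer wells empty, fingers can close along y on the middle bottle.
- big_white_cap: Big brown bottle with white cap and blue label band, 54 mm diameter, 105 mm tall, 0.08 to 0.17 kg; cylindrical to about 69 mm height, then a shoulder, cap 40 mm diameter from 85 mm to the top. Starts and belongs in the rack's 66 mm well (y = +54), standing 49 mm out of it. Origin at the centre of its underside, z up.
- big_red_cap: Big white bottle with red cap and green label band, 44 mm diameter, 85 mm tall, 0.05 to 0.1 kg; cylindrical to about 56 mm height, then a shoulder, cap 33 mm diameter from 68 mm to the top. Starts and belongs in the rack's 56 mm well (y = -59), standing 39 mm out of it. Origin at the centre of its underside, z up.
- used_bottle: The used-up one: small brown bottle with white cap and green label band, 30 mm diameter, 62 mm tall, 0.02 to 0.04 kg; cylindrical to about 41 mm height, cap 22 mm diameter from 50 mm to the top. Starts in the middle well of the cooling rack, its cap level with the rim; across the row (x) the walls leave no finger room. Origin at the centre of its underside, z up.
- fresh_bottle: The fresh one: small white bottle with blue cap and green label band, same shape and weight as the used one (30 mm diameter, 62 mm tall). Starts standing in one end (-x half) of the card tray. Origin at the centre of its underside, z up.
- steel_tray: Flat pressed steel tray, 190 (x) x 342 (y) x 16 mm, fixed; flat inner floor 158 x 310 mm at z = 2. Origin at the centre of its underside.
- card_tray: Shallow white card tray with bluish floor, 106 (x) x 86 (y) x 19 mm, fixed, walls 2 mm thick; inner floor 102 x 82 mm at z = 2. Origin at the centre of its underside, x along the long side. The fresh bottle stands at x = -26; the other half is empty. (Not the one that lies far off on the right near the wall.)
- timer: Bystander: white bench timer with display, 62 x 66 x 17 mm, loose. Origin at the centre of its underside.
- petri_dish: Bystander: petri dish with red agar, 62 mm diameter, 14 mm high, loose. Origin at the centre of its underside.
- microtube_rack: Bystander: orange rack full of microtubes, 58 x 118 x 30 mm, loose. Origin at the centre of its underside.

How it is judged (in metres and radians):
On the way, in this order (a step that is already met when the one before it is completed fails the run):
1. both big bottles stand upright on the steel tray, released (x of big_white_cap in the frame of steel_tray between -0.07 and 0.07 m and y of big_white_cap in the frame of steel_tray between -0.145 and 0.145 m and z of each of big_white_cap, big_red_cap in the frame of steel_tray below 0.007 m and angle between each of big_white_cap, big_red_cap's own z axis and vertical below 0.12 rad and linear speed of each of big_white_cap, big_red_cap below 0.03 m/s and x of big_red_cap in the frame of steel_tray between -0.07 and 0.07 m and y of big_red_cap in the frame of steel_tray between -0.145 and 0.145 m and contact force between each of big_white_cap, big_red_cap and the fingers below 0.2 N), for 0.2 s.
2. the used-up bottle stands upright in the card tray, released, while both big bottles stand on the steel tray (x of big_white_cap in the frame of steel_tray between -0.07 and 0.07 m and y of big_white_cap in the frame of steel_tray between -0.145 and 0.145 m and z of each of big_white_cap, big_red_cap in the frame of steel_tray below 0.007 m and angle between each of big_white_cap, big_red_cap, used_bottle's own z axis and vertical below 0.12 rad and linear speed of each of big_white_cap, big_red_cap, used_bottle below 0.03 m/s and x of big_red_cap in the frame of steel_tray between -0.07 and 0.07 m and y of big_red_cap in the frame of steel_tray between -0.145 and 0.145 m and x of used_bottle in the frame of card_tray between -0.045 and 0.045 m and y of used_bottle in the frame of card_tray between -0.036 and 0.036 m and z of used_bottle in the frame of card_tray below 0.007 m and contact force between used_bottle and the fingers below 0.2 N), for 0.2 s.
3. the fresh bottle sits on the floor of the middle well, released, while both big bottles still stand on the steel tray (x of big_white_cap in the frame of steel_tray between -0.07 and 0.07 m and y of big_white_cap in the frame of steel_tray between -0.145 and 0.145 m and z of each of big_white_cap, big_red_cap in the frame of steel_tray below 0.007 m and angle between each of big_white_cap, big_red_cap, used_bottle, fresh_bottle's own z axis and vertical below 0.12 rad and linear speed of each of big_white_cap, big_red_cap, used_bottle, fresh_bottle below 0.03 m/s and x of big_red_cap in the frame of steel_tray between -0.07 and 0.07 m and y of big_red_cap in the frame of steel_tray between -0.145 and 0.145 m and x of used_bottle in the frame of card_tray between -0.045 and 0.045 m and y of used_bottle in the frame of card_tray between -0.036 and 0.036 m and z of used_bottle in the frame of card_tray below 0.007 m and x of fresh_bottle in the frame of cooling_rack between -0.011 and 0.011 m and y of fresh_bottle in the frame of cooling_rack between -0.016 and 0.006 m and z of fresh_bottle in the frame of cooling_rack below 0.008 m and contact force between fresh_bottle and the fingers below 0.2 N), for 0.2 s.
At the end, for the whole second after the job is handed in: The used-up bottle stands upright in the card tray; the fresh bottle stands on the floor of the middle well and each big bottle on the floor of its own well (within 11 mm of the well's centre, underside at most 4 mm above its floor, within 0.12 rad of upright), all at rest (x of used_bottle in the frame of card_tray between -0.045 and 0.045 m and y of used_bottle in the frame of card_tray between -0.036 and 0.036 m and z of used_bottle in the frame of card_tray below 0.007 m and angle between each of used_bottle, fresh_bottle, big_white_cap, big_red_cap's own z axis and vertical below 0.12 rad and linear speed of each of used_bottle, fresh_bottle, big_white_cap, big_red_cap below 0.03 m/s and x of fresh_bottle in the frame of cooling_rack between -0.011 and 0.011 m and y of fresh_bottle in the frame of cooling_rack between -0.016 and 0.006 m and z of fresh_bottle in the frame of cooling_rack below 0.008 m and x of big_white_cap in the frame of cooling_rack between -0.011 and 0.011 m and y of big_white_cap in the frame of cooling_rack between 0.043 and 0.065 m and z of big_white_cap in the frame of cooling_rack below 0.014 m and x of big_red_cap in the frame of cooling_rack between -0.011 and 0.011 m and y of big_red_cap in the frame of cooling_rack between -0.07 and -0.048 m and z of big_red_cap in the frame of cooling_rack below 0.024 m); the robot touches nothing.
It fails at once if a bottle is tipped by more than 0.6 rad (angle between any of big_white_cap, big_red_cap, used_bottle, fresh_bottle's own z axis and vertical above 0.6 rad).
It fails at once if the timer, petri dish or microtube rack is shifted by more than 20 mm (distance of any of timer, petri_dish, microtube_rack from where it was at the start of the episode above 0.02 m).
It also fails if it takes over 136 s, if anything falls off the work surface, if the arm or the gripper's body presses on something with over 40 N, if the wrist force passes 120 N, or if a joint passes its speed limit or range.

ROBOT

A 6-joint arm with a two-finger parallel gripper is mounted at the origin on a cart in front of the work surface, level with it; the furniture and walls round the work are solid. World frame = base frame: x ahead of the robot, y to its left, z up, the work surface at z = 0. Lengths are in mm, angles in rad, forces in N, time in s.
With the tool pointing down it reaches from about 325 to 875 mm from the base axis. Payload 4.4 kg.
Tool frame: the origin (TCP) lies on the centre line of the jaws, within the pads' length; the fingertips stand ahead of it and the grasp point (between the pads) lies 6 mm ahead of it (ctrl.tcp_to_tips is the z of the fingertips in the tool frame, in mm); z points along the fingers, y is the line along which they close (so a half turn about z gives the same grasp; the last joint's range is limited). The gripper opens to 85 mm and grips with 20 to 120 N. Pads are 22 mm wide; open, the fingers measure 114 mm over their backs; the gripper's body (76 mm by 85 mm) begins 54 mm behind the grasp point. The pads swing forward as they close: fully open they stand 13 mm farther back than shut.
Start: joints at [-1.46, 0.207, 1.542, -0, 1.393, -0.15], TCP at [148.253, -555.561, 256.282] pointing down, gripper open.
Joint ranges: [-2.73, 2.73], [-0.86, 2.22], [0.23, 2.46], [-1.11, 4.25], [0.08, 2.63], [-2.82, 2.82]. Speed limits (rad/s): [2.79, 2.79, 3.14, 3.14, 3.14, 3.14].

INTERFACE

Orientations are given as a 3x3 rotation matrix whose columns are the frame's x, y, z axes.
In Python, from plant import ctrl, sensors, optics gives the robot as it stands. Calls block until the motion is done:
- ctrl.move_ptp(position, orientation): joint-space move of the TCP to a pose.
- ctrl.move_l(position, rot=None, vel=150, threshold=None): straight line of the TCP; rot=None keeps the orientation; vel is the mean speed in mm/s. With threshold (N) it stops when the force on the tool has changed by that much, and returns True; else False.
- ctrl.set_joints(angles): joint-space move.
- ctrl.gripper_to(opening, force=None): finger opening in mm; force is the grip in N (None keeps the last); returns when the fingers have stopped.
- ctrl.hold(seconds).
- ctrl.solve_ik(position, orientation): joint angles nearest the present ones, or None.
- sensors.read_state(): the state.
- optics.grab_frame(name): name is "side" or "top"; returns (picture, depth): 420x560x3 uint8, red, green, blue; 420x560 float32, mm along the optical axis (not along the pixel's ray), 0 where there is no reading.
- optics.camera_params(name): a dict with "mtx" (3x3 intrinsics, pixels), "R" (3x3) and "t" (3): a world point X has camera coordinates R X + t. Camera axes: x right, y down, z forward; pixel columns grow to the right and rows downward; lengths in mm; the calibration is good to about 2 mm. A picture is of the moment at which its call begins. camera_params takes no time and is no camera call.
A pose or a line that the arm cannot do raises ctrl.MotionError and nothing moves.
- ctrl.finish_job(): hands the job in; it is judged then, once.
The state is a dict: "t": time; "q": joint angles; "qvel": joint speeds; "tau": joint torques, N m; "eef_pos": TCP position; "eef_rot": TCP orientation; "force": force on the tool from outside, world axes, zero at the start; "wrist_torque": the same for the moment, N m; "grip_width": finger opening in mm; "grasp_force": force on a finger pad.
Only numpy, scipy, OpenCV 4.12 (cv2) and the standard library are available. Lean on these libraries where they do the work, as an engineer would, in place of code of your own. Each camera call takes 0.05 s, during which the arm holds its last target. There are 200 camera calls.

## Working session

There is one attempt and no reset: what is moved stays moved. The work goes in short steps, each a Python script; the robot and the scene stay as the last script left them, time stands still between calls to the robot, and variables do not carry over. Pictures are saved under pics/ and viewed, at most 14 in all, crops included, and the job is handed in when it is done.

```bash
ls; mkdir -p pics
python3 - <<'E'
from plant import ctrl,sensors,optics
import cv2,numpy as np
for n in("top","side"):
    p,d=optics.grab_frame(n); cv2.imwrite(f"pics/{n}0.png",p[:,:,::-1]); np.savez(f"{n}0.npz",p=p,d=d)
    c=optics.camera_params(n); print(n,np.round(c["mtx"],1).tolist(),np.round(c["R"],3).tolist(),np.round(-c["R"].T@c["t"]).tolist())
print(ctrl.tcp_to_tips,sensors.read_state()["t"])
E
```

```text
pics
top [[444.1, 0.0, 279.7], [0.0, 444.1, 206.3], [0.0, 0.0, 1.0]] [[0.016, -1.0, 0.009], [-0.998, -0.016, -0.067], [0.067, -0.008, -0.998]] [454.0, 129.0, 1280.0]
side [[411.5, 0.0, 274.8], [0.0, 411.5, 208.2], [0.0, 0.0, 1.0]] [[-0.996, 0.085, -0.017], [0.067, 0.629, -0.774], [-0.055, -0.772, -0.633]] [593.0, 1044.0, 784.0]
25.0 0.1
```

View pics/top0.png

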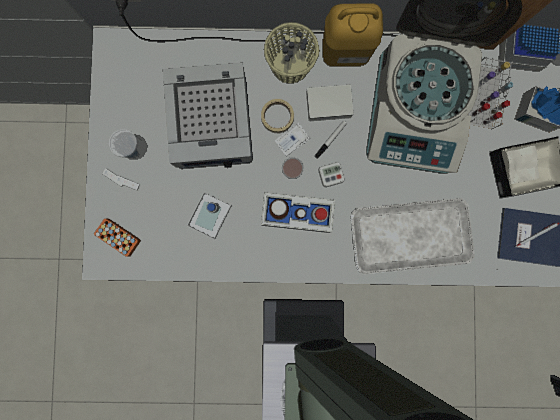

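View pics/side0.png

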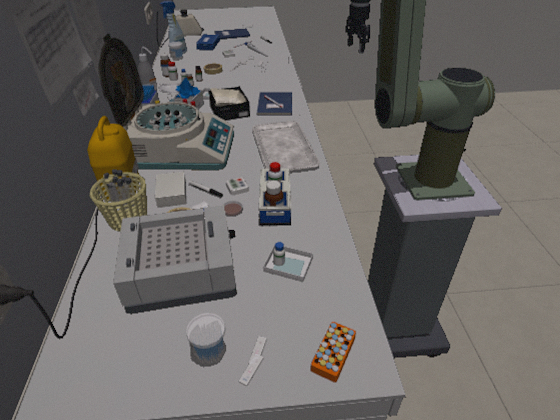

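The top view shows the rack at about (298,212), the card tray at (210,215) with the blue cap at (213,208), and the steel tray at (412,235). The timer is at (332,175) and the petri dish at (292,168). Next I'll enlarge the work area.

```bash
cat > h.py <<'E'
from plant import ctrl,sensors,optics
import cv2,numpy as np
def ray(n,u,v,z):
    "world point of pixel (u,v) at height z"
    c=optics.camera_params(n); R,t=c["R"],c["t"]; C=-R.T@t
    r=R.T@np.linalg.inv(c["mtx"])@np.array([u,v,1.]); return C+r*(z-C[2])/r[2]
def pix(n,X):
    c=optics.camera_params(n); q=c["mtx"]@(c["R"]@np.array(X,float)+c["t"]); return q[:2]/q[2]
def crop(n,f,u0,v0,u1,v1,s):
    p,d=optics.grab_frame(n); cv2.imwrite(f,cv2.resize(p[v0:v1,u0:u1,::-1],None,fx=s,fy=s,interpolation=cv2.INTER_CUBIC)); return p,d
E
python3 - <<'E'
import cv2,numpy as np
p=cv2.imread("pics/top0.png")
cv2.imwrite("pics/c1.png",cv2.resize(p[185:245,185:345],None,fx=5,fy=5,interpolation=cv2.INTER_CUBIC))
cv2.imwrite("pics/c2.png",cv2.resize(p[190:280,340:480],None,fx=5,fy=5,interpolation=cv2.INTER_CUBIC))
E
```

```text
(no output)
```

View pics/c1.png

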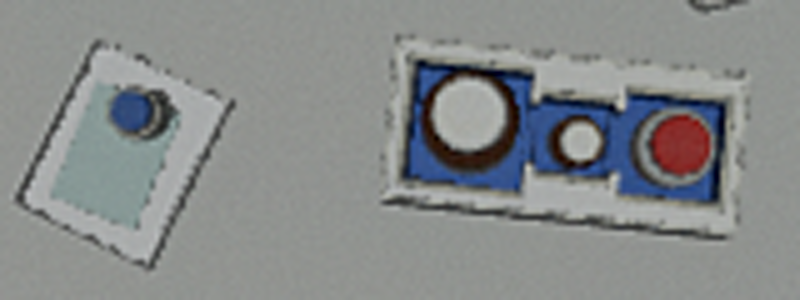

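View pics/c2.png

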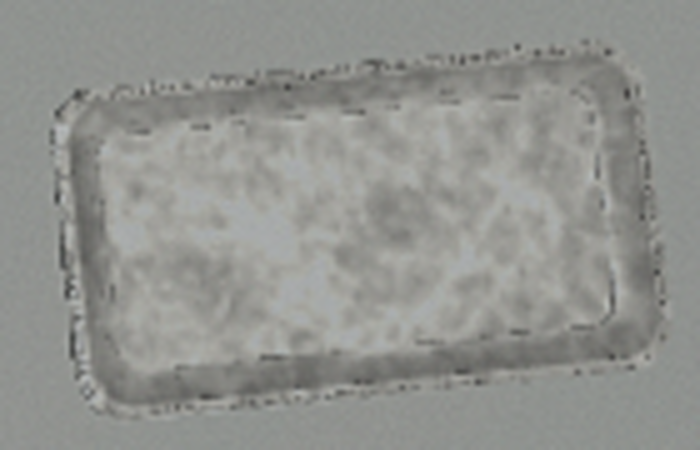

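The crops are at 5x. In the first, the rim corners are near (397,38), (745,75), (733,237) and (385,203), the caps are at (470,113), (582,140), (682,146), and the blue cap is at (130,109). The second gives the steel floor corners as (105,135), (590,90), (612,320), (130,370).

Run:
```python
from h import *
def P(lst,u0,v0,z): return np.array([ray("top",u0+(U+.5)/5-.5,v0+(V+.5)/5-.5,z)[:2] for U,V in lst])
def rep(n,c):
    e=[np.linalg.norm(c[i]-c[(i+1)%4]) for i in range(4)]
    a=(c[1]-c[0])+(c[2]-c[3]); print(n,c.mean(0).round(1),"edges",np.round(e),"angle of edge01",np.degrees(np.arctan2(a[1],a[0])).round(1)); print(c.round().tolist())
rep("rack",P([(397,38),(745,75),(733,237),(385,203)],185,185,66))
rep("card",P([(98,42),(233,103),(150,267),(20,203)],185,185,19))
rep("steel",P([(105,135),(597,88),(615,325),(125,370)],340,190,2))
for n,uv,z in[("white",(470,113),115),("used",(582,140),66),("red",(682,146),105),("fresh",(130,109),64)]:
    print(n,P([uv],185,185,z)[0].round(1))
# depth-based points
for n in("top","side"):
    d=np.load(n+"0.npz")["d"]; c=optics.camera_params(n); v,u=np.mgrid[:420,:560]
    X=(np.stack([u,v,np.ones_like(u)],-1)@np.linalg.inv(c["mtx"]).T*d[...,None]-c["t"])@c["R"]
    np.save(n+"_X.npy",X)
    def st(m,z0,z1):
        q=X[m&(X[...,2]>z0)&(X[...,2]<z1)&(d>0)]; return len(q),np.median(q,0).round(1),q.min(0).round(),q.max(0).round()
    for nm,(x,y),z in[("white",(np.nan,0),0)]: pass
X=np.load("top_X.npy")
def reg(u0,v0,u1,v1):
    m=np.zeros((420,560),bool); m[v0:v1,u0:u1]=1; return m
for nm,r,z0,z1 in[("white",(270,197,290,220),107,125),("red",(313,205,330,224),97,115),("used",(294,207,308,220),58,80),("rackrim",(255,185,340,240),58,74),("fresh",(203,198,225,216),55,75),("table",(235,185,255,250),-20,20),("steel",(370,215,455,255),-20,20)]:
    m=reg(*r)&(X[...,2]>z0)&(X[...,2]<z1); q=X[m]
    print(nm,len(q),q.mean(0).round(1),((q.min(0)+q.max(0))/2).round(1), cv2.minAreaRect(q[:,:2].astype(np.float32)))
```

```text
rack [519.7  69.6] edges [192.  89. 191.  91.] angle of edge01 -94.9
[[573.0, 163.0], [556.0, -29.0], [467.0, -23.0], [483.0, 168.0]]
card [509.5 316.9] edges [ 85. 104.  82. 101.] angle of edge01 -114.3
[[573.0, 334.0], [539.0, 256.0], [445.0, 301.0], [480.0, 376.0]]
steel [ 461.7 -263.3] edges [287. 137. 284. 135.] angle of edge01 -83.8
[[514.0, -115.0], [545.0, -401.0], [409.0, -410.0], [379.0, -127.0]]
white [529.5 122.2]
used [518.8  60.3]
red [514.4   9.4]
fresh [531.9 308.3]
white 173 [528.7 123.2 113.7] [530.1 123.7 113.5] ((530.1497192382812, 123.73274230957031), (37.34375, 36.98059844970703), 1.3303203582763672)
red 115 [515.   10.5 103.6] [515.3  10.5 102.6] ((515.372314453125, 10.556222915649414), (29.656444549560547, 29.318355560302734), 0.690398633480072)
used 51 [517.8  61.7  64.9] [516.6  61.5  64.8] ((516.5704956054688, 61.49348068237305), (19.31043243408203, 19.636999130249023), 0.17088830471038818)
rackrim 1117 [519.8  64.5  64.6] [520.7  69.5  65.5] ((520.8047485351562, 69.47696685791016), (195.6914520263672, 89.75236511230469), 84.86341094970703)
fresh 54 [530.7 308.5  62.3] [530.5 309.1  61.8] ((530.7825927734375, 308.3953857421875), (20.846954345703125, 20.085491180419922), 24.438461303710938)
table 1294 [507.2 219.4  -0.9] [ 5.076e+02  2.196e+02 -1.000e-01] ((507.69122314453125, 219.60984802246094), (185.4674835205078, 55.69571304321289), 1.0970468521118164)
steel 3390 [ 464.4 -264.4    0.7] [ 464.4 -264.7    1.3] ((464.4640197753906, -264.7391357421875), (112.78640747070312, 246.9796905517578), 0.844302773475647)
```

Measurements are consistent with the sizes given: rack centre (520.3, 69.5) with yaw -5°, and card tray (509.5, 317) with yaw 155.5°. The steel tray is at (463,-263) with yaw +6°. I'll write the pick and place helpers, then check IK for every pose.

```bash
cat >> h.py <<'E'
def frame(x,y,yaw):
    a=np.radians(yaw); R=np.array([[np.cos(a),-np.sin(a)],[np.sin(a),np.cos(a)]]); return lambda p: R@np.array(p,float)+[x,y]
rack=frame(520.3,69.5,-5.); card=frame(509.5,317.,155.5); steel=frame(463.,-263.,6.)
def down(deg):
    "tool down, closing line at angle deg from world x"
    a=np.radians(deg); y=np.array([np.cos(a),np.sin(a),0]); z=np.array([0,0,-1.]); return np.column_stack([np.cross(y,z),y,z])
AX,AY,AC=-5.,85.,65.5   # closing along rack x, rack y, card y (mod 180)
def rot(deg,p):
    "of the two equal grasps the one nearer the present joints"
    q0=np.array(sensors.read_state()["q"]); best=None
    for d in(deg,deg+180):
        q=ctrl.solve_ik(list(p),down(d))
        if q is not None and(best is None or abs(q[5]-q0[5])<best[0]): best=(abs(q[5]-q0[5]),down(d))
    return best[1]
def P(xy,zg): return [float(xy[0]),float(xy[1]),zg+6.]   # zg: height of grasp point
def s(msg):
    r=sensors.read_state(); print(msg,"t%.1f w%.1f gf%.1f F%s tcp%s"%(r["t"],r["grip_width"],r["grasp_force"],np.round(r["force"],1),np.round(r["eef_pos"],1)),"tips",ctrl.tcp_to_tips)
def over(xy,zg,deg,vel=300):
    p=P(xy,zg); R=rot(deg,p)
    try: ctrl.move_l(p,R,vel=vel)
    except ctrl.MotionError as e: print("ptp",e); ctrl.move_ptp(p,R)
def pick(xy,zg,zup,deg,opening,force=40,ptp=False):
    ctrl.gripper_to(opening)
    p=P(xy,zup); ctrl.move_ptp(p,rot(deg,p)) if ptp else over(xy,zup,deg)
    if ctrl.move_l(P(xy,zg),vel=120,threshold=12): s("!! contact on way down"); raise SystemExit
    ctrl.gripper_to(0,force); s("gripped")
    ctrl.move_l(P(xy,zup),vel=120); s("lifted")
def place(xy,zg,zup,deg,opening):
    over(xy,zup,deg,250)
    ctrl.move_l(P(xy,zg+15),vel=150); hit=ctrl.move_l(P(xy,zg-2),vel=30,threshold=4); s("down hit=%s"%hit)
    if sensors.read_state()["eef_pos"][2]-6-zg>4: s("!! stopped high"); raise SystemExit
    ctrl.gripper_to(opening); ctrl.hold(.2); ctrl.move_l(P(xy,zup),vel=200); s("placed")
RED0=(514.9,10.3); WHITE0=(529.0,123.0); USED0=(517.8,61.3); FRESH0=(531.5,308.4)
REDT=steel((0,-45)); WHITET=steel((0,60))
E
python3 - <<'E'
from h import *
for n,xy,a in[("r0",RED0,AX),("w0",WHITE0,AX),("rT",REDT,AX),("wT",WHITET,AX),("u",USED0,AY),("f",FRESH0,AC),("c",card((26,0)),AC),("m",rack((0,-5)),AY)]:
    for z in(45,230):
        for d in(a,a+180):
            q=ctrl.solve_ik(P(xy,z),down(d)); print(n,np.round(xy),z,d,None if q is None else np.round(q,2))
E
```

```text
r0 [515.  10.] 45 -5.0 [-0.15  0.35  1.84 -0.    0.95 -0.06]
r0 [515.  10.] 45 175.0 None
r0 [515.  10.] 230 -5.0 [-0.15  0.1   1.71 -0.    1.33 -0.06]
r0 [515.  10.] 230 175.0 None
w0 [529. 123.] 45 -5.0 [ 0.07  0.4   1.77 -0.    0.97  0.16]
w0 [529. 123.] 45 175.0 None
w0 [529. 123.] 230 -5.0 [ 0.07  0.16  1.64 -0.    1.34  0.16]
w0 [529. 123.] 230 175.0 None
rT [ 468. -308.] 45 -5.0 [-0.74  0.43  1.73 -0.    0.98 -0.65]
rT [ 468. -308.] 45 175.0 [-0.74  0.43  1.73 -0.    0.98  2.49]
rT [ 468. -308.] 230 -5.0 [-0.74  0.19  1.6  -0.    1.35 -0.65]
rT [ 468. -308.] 230 175.0 [-0.74  0.19  1.6  -0.    1.35  2.49]
wT [ 457. -203.] 45 -5.0 [-0.59  0.33  1.88 -0.    0.94 -0.5 ]
wT [ 457. -203.] 45 175.0 [-0.59  0.33  1.88 -0.    0.94  2.64]
wT [ 457. -203.] 230 -5.0 [-0.59  0.06  1.75 -0.    1.33 -0.5 ]
wT [ 457. -203.] 230 175.0 [-0.59  0.06  1.75 -0.    1.33  2.64]
u [518.  61.] 45 85.0 [-0.05  0.36  1.83 -0.    0.95 -1.53]
u [518.  61.] 45 265.0 [-0.05  0.36  1.83 -0.    0.95  1.61]
u [518.  61.] 230 85.0 [-0.05  0.11  1.7  -0.    1.34 -1.53]
u [518.  61.] 230 265.0 [-0.05  0.11  1.7  -0.    1.34  1.61]
f [532. 308.] 45 65.5 [ 0.39  0.52  1.58 -0.    1.04 -0.76]
f [532. 308.] 45 245.5 [ 0.39  0.52  1.58 -0.    1.04  2.38]
f [532. 308.] 230 65.5 [ 0.39  0.31  1.46 -0.    1.37 -0.76]
f [532. 308.] 230 245.5 [ 0.39  0.31  1.46 -0.    1.37  2.38]
c [486. 328.] 45 65.5 [ 0.45  0.47  1.66 -0.    1.01 -0.7 ]
c [486. 328.] 45 245.5 [ 0.45  0.47  1.66 -0.    1.01  2.44]
c [486. 328.] 230 65.5 [ 0.45  0.25  1.54 -0.    1.36 -0.7 ]
c [486. 328.] 230 245.5 [ 0.45  0.25  1.54 -0.    1.36  2.44]
m [520.  65.] 45 85.0 [-0.04  0.37  1.82 -0.    0.95 -1.53]
m [520.  65.] 45 265.0 [-0.04  0.37  1.82 -0.    0.95  1.62]
m [520.  65.] 230 85.0 [-0.04  0.12  1.69 -0.    1.34 -1.53]
m [520.  65.] 230 265.0 [-0.04  0.12  1.69 -0.    1.34  1.62]
```

Run:
```python
from h import *
pick(RED0,108,195,AX,75,ptp=True)
place(REDT,90,195,AX,75)
```

```text
gripped t4.1 w31.0 gf39.5 F[-1.   0.8  4.3] tcp[515.4  10.3 114.9] tips 25.0
lifted t5.0 w30.7 gf39.6 F[-0.9 -0.4 -1.4] tcp[514.1  10.4 199.9] tips 25.0
down hit=True t7.7 w30.9 gf39.9 F[0.6 0.7 4.7] tcp[ 467.8 -308.    96.6] tips 25.0
placed t9.1 w74.7 gf0.0 F[-0.6  0.3 -0.6] tcp[ 467.2 -307.3  200.2] tips 25.0
```

Run:
```python
from h import *
pick(WHITE0,115,205,AX,75)
place(WHITET,107,205,AX,75)
over(rack((0,-5)),180,AY)
over((480,-100),200,AY); s("aside")
crop("top","pics/t1.png",180,170,480,290,2.6)
```

```text
gripped t12.2 w38.6 gf39.9 F[-1.8 -1.1  6.2] tcp[529.5 123.1 122.2] tips 25.0
lifted t13.1 w38.7 gf40.2 F[ 0.4  0.7 -1. ] tcp[528.2 122.9 209.9] tips 25.0
down hit=True t15.8 w38.6 gf40.5 F[-1.4  0.5  4.8] tcp[ 456.9 -203.6  113.9] tips 25.0
placed t17.1 w75.2 gf0.0 F[-0.3  0.8 -1.6] tcp[ 456.2 -203.   210.3] tips 25.0
aside t19.5 w74.9 gf0.0 F[-0.5  0.6  0. ] tcp[479.8 -99.8 205.9] tips 25.0
```

View pics/t1.png

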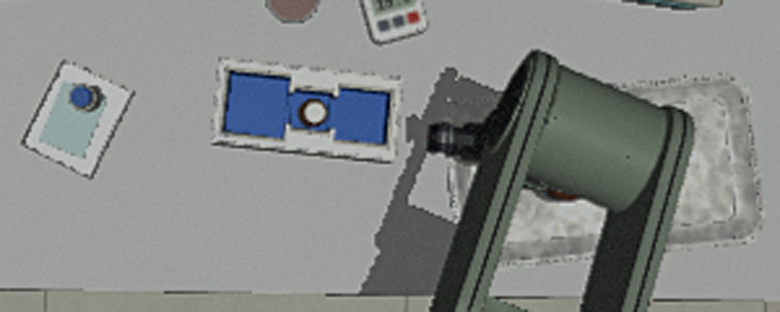

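The outer wells are now empty. The used bottle still stands in the middle well, at crop position (315,113), with the slot clear. The arm hides the steel tray, but the set-down heights agreed with both bottles standing on its floor. Next I'll move the used bottle to the card tray.

Run:
```python
from h import *
# confirm the big bottles from the side camera
crop("side","pics/s1.png",230,90,350,290,3)
pick(rack((-1,-7.5)),45,140,AY,60)
place(card((26,0)),43,140,AC,60)
over((480,200),200,AC); 
crop("top","pics/t2.png",190,180,350,250,5)
```

```text
gripped t22.0 w27.7 gf39.4 F[-0.9 -0.8  4.6] tcp[519.5  62.1  52. ] tips 25.0
lifted t22.9 w28.1 gf39.4 F[-0.3  0.1 -0.2] tcp[517.8  62.2 145. ] tips 25.0
down hit=True t25.3 w28.0 gf39.8 F[-0.1 -0.8  4.4] tcp[486.  327.9  49.6] tips 25.0
placed t26.6 w59.6 gf0.0 F[-0.9 -0.4 -0.2] tcp[485.2 327.5 145.3] tips 25.0
```

View pics/t2.png

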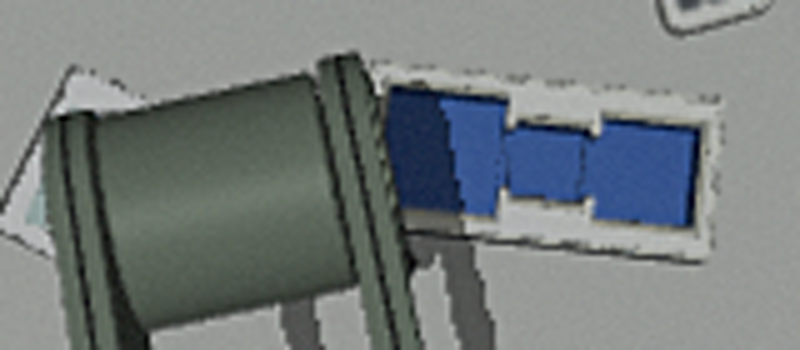

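View pics/s1.png

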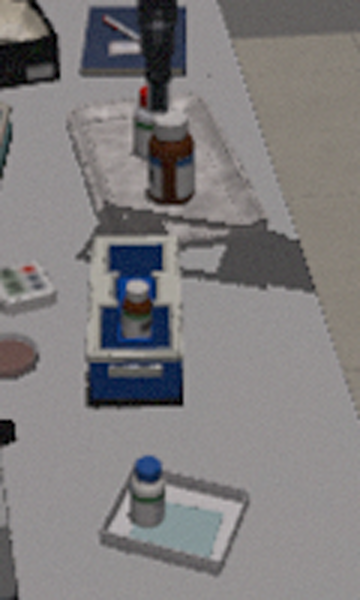

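The side crop shows both big bottles standing on the steel tray at (171,160) and (148,120). The later top crop shows the middle well empty. Next I'll check the card tray from the side.

Run:
```python
from h import *
over((480,-50),200,AC)
p,d=crop("side","pics/s2.png",240,220,340,290,5)
pt,dt=optics.grab_frame("top"); c=optics.camera_params("top"); v,u=np.mgrid[:420,:560]
X=(np.stack([u,v,np.ones_like(u)],-1)@np.linalg.inv(c["mtx"]).T*dt[...,None]-c["t"])@c["R"]
m=(abs(X[...,0]-510)<70)&(abs(X[...,1]-317)<60)&(X[...,2]>50)&(X[...,2]<80)
n,l=cv2.connectedComponents(m.astype(np.uint8))
for i in range(1,n): q=X[l==i]; print(len(q),q.mean(0).round(1),((q.min(0)+q.max(0))/2).round(1),pt[l==i].mean(0).round())
```

```text
57 [530.6 308.3  61.3] [530.7 308.4  59.6] [ 55.  76. 117.]
57 [484.3 327.1  61.4] [483.7 327.1  60.5] [159. 160. 155.]
```

View pics/s2.png

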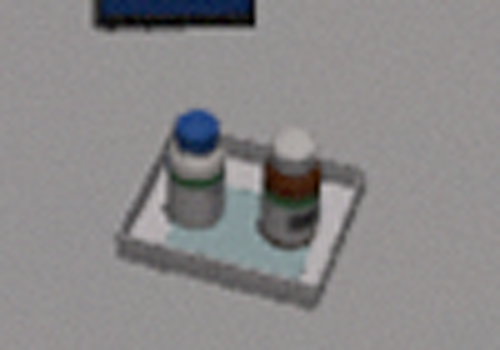

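The used bottle stands upright at crop position (292,190) and the fresh one at (197,170), both inside the tray. Next I'll seat the fresh bottle.

Run:
```python
from h import *
pick((531.5,308.4),43,150,AC,60)
place(rack((0,-5)),45,150,AY,60)
over((480,-80),220,AX)
crop("top","pics/t3.png",190,180,350,250,5)
crop("side","pics/s3.png",240,160,320,240,5)
```

```text
gripped t31.3 w28.5 gf39.7 F[-0.8 -0.1  4.8] tcp[532.3 308.8  50.2] tips 25.0
lifted t32.4 w28.0 gf39.4 F[-0.7  0.  -0.3] tcp[530.7 308.1 154.8] tips 25.0
down hit=True t34.7 w28.2 gf39.9 F[ 0.5 -0.2  4.5] tcp[520.2  64.5  52.6] tips 25.0
placed t36.0 w59.5 gf0.0 F[-1.1 -0.5 -0. ] tcp[519.2  64.5 155.3] tips 25.0
```

View pics/t3.png

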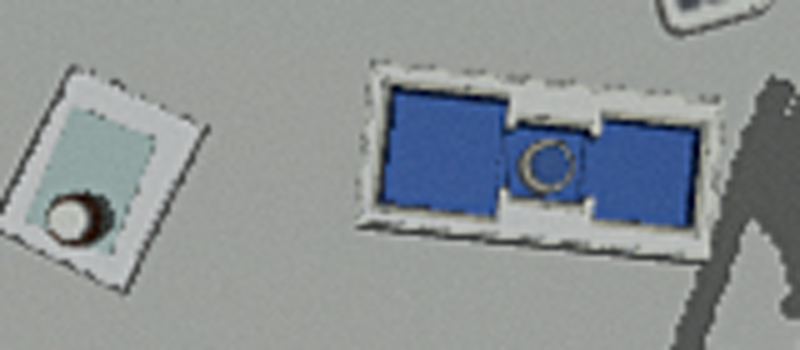

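The fresh bottle sits in the middle well at crop position (547,166), and its contact height matches the well floor. Next the big bottles go back.

Run:
```python
from h import *
pick(WHITET,107,205,AX,75)
place(rack((0,54)),115,205,AX,75)
pick(REDT,90,195,AX,75)
place(rack((0,-59)),108,215,AX,75)
over((450,-200),250,AX); s("aside")
p,d=crop("side","pics/s4.png",240,150,320,240,5)
pt,dt=crop("top","pics/t4.png",190,180,350,250,5); c=optics.camera_params("top"); v,u=np.mgrid[:420,:560]
X=(np.stack([u,v,np.ones_like(u)],-1)@np.linalg.inv(c["mtx"]).T*dt[...,None]-c["t"])@c["R"]
for n,xy,z in[("white",(0,54),115),("red",(0,-59),105),("fresh",(0,-5),66)]:
    w=rack(xy); m=(np.hypot(X[...,0]-w[0],X[...,1]-w[1])<22)&(abs(X[...,2]-z)<7); q=X[m]
    print(n,len(q),(q.mean(0)[:2]-w).round(1),"top z",np.median(q[:,2]).round(1),"expect",z)
```

```text
gripped t40.1 w38.4 gf40.1 F[-2.3  0.7  5.7] tcp[ 457.1 -203.8  114. ] tips 25.0
lifted t41.0 w38.5 gf40.2 F[-0.4  0.3 -1.7] tcp[ 456.  -202.9  209.9] tips 25.0
down hit=True t43.7 w38.8 gf40.7 F[-0.9  0.9  4. ] tcp[524.3 123.5 121.9] tips 25.0
placed t44.9 w75.1 gf0.0 F[ 0.2  0.2 -1.3] tcp[524.5 123.3 210.4] tips 25.0
gripped t48.2 w30.8 gf39.5 F[-1.2 -0.2  3.2] tcp[ 468.  -308.2   96.8] tips 25.0
lifted t49.3 w30.8 gf39.6 F[-0.   0.3 -1.3] tcp[ 467.1 -307.2  199.8] tips 25.0
down hit=True t52.0 w30.6 gf39.9 F[0.1 0.2 4.4] tcp[515.4  10.8 115.1] tips 25.0
placed t53.3 w75.2 gf0.0 F[ 0.3  0.3 -0.3] tcp[514.4  10.8 220.1] tips 25.0
aside t54.2 w75.1 gf0.0 F[ 0.6 -0.1 -0. ] tcp[ 449.5 -198.9  254.7] tips 25.0
white 176 [-0.6  0.4] top z 113.8 expect 115
red 116 [-0.4  0.2] top z 103.7 expect 105
fresh 53 [-1.7 -0.1] top z 65.4 expect 66
```

View pics/s4.png

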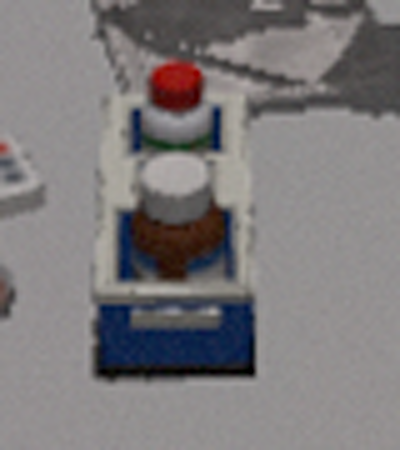

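View pics/t4.png

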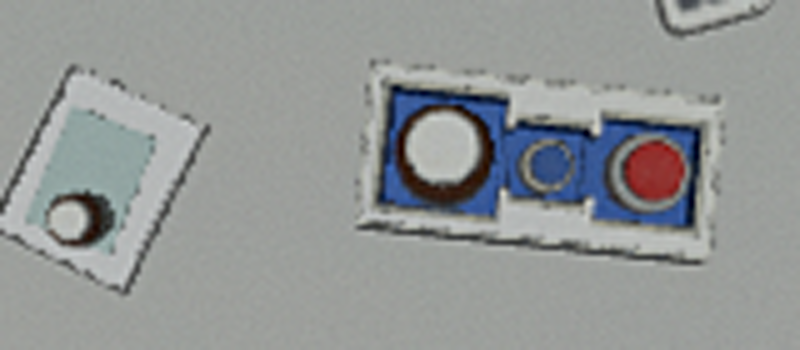

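All bottles are upright: the white cap (445,145), blue cap (550,164) and red cap (655,170) are centred in their wells at seated height. The used bottle is in the card tray at (75,220), so I'll hand in.

```bash
python3 -c "
from plant import ctrl
print(ctrl.finish_job())"
```

```text
the job is handed in; nothing more can be done
None
```

The bottle swap is finished and handed in at about 54 s of the 136 s limit: the last camera check showed the fresh bottle and both big bottles upright and seated in their wells and the used one in the card tray; no verdict was returned.

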